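# Pack the lunch carrier and leave the look-alikes

### The arm

A 6-joint arm with a two-finger parallel gripper is mounted at the origin on the work surface. World frame = base frame: x ahead of the robot, y to its left, z up, the work surface at z = 0. Lengths are in m, angles in rad, forces in N, time in s.
With the tool pointing down it reaches from about 0.325 to 0.925 m from the base axis. Payload 3.1 kg.
Tool frame: the origin (TCP) lies on the centre line of the jaws, within the pads' length; the fingertips stand ctrl.tips_ahead ahead of it and the grasp point (between the pads) lies 3 mm ahead of it (ctrl.tips_ahead is the distance from the TCP to the fingertips, in m); z points along the fingers, y is the line along which they close (so a half turn about z gives the same grasp; the last joint's range is limited). The gripper opens to 85 mm and grips with 20 to 120 N. Pads are 22 mm wide; open, the fingers measure 114 mm over their backs; the gripper's body (76 mm by 85 mm) begins 54 mm behind the grasp point. The pads swing forward as they close: fully open they stand 13 mm farther back than shut.
Start: joints at [-1.226, 0.217, 1.613, -0, 1.311, -0.112], TCP at [0.276, -0.561, 0.253] pointing down, gripper open.
Joint ranges: [-2.75, 2.75], [-0.78, 2.1], [0.31, 2.55], [-1.13, 4.27], [0.13, 2.63], [-2.58, 2.58]. Speed limits (rad/s): [2.79, 2.79, 3.14, 3.14, 3.14, 3.14].

### API

Orientations are given as a 3x3 rotation matrix whose columns are the frame's x, y, z axes.
In Python, from plant import ctrl gives the robot as it stands. The module is installed in compiled form; this text tells all that it offers.
- The arm moves only by the tool arm_command, never from a script. Its argument "commands" is a list of rows, each an object of numbers: "tx", "ty", "tz": the shift along the world's x, y, z in mm; "wx", "wy", "wz": the turn, a rotation vector about the world's x, y, z in degrees; "fingers": the gripper's target within -1 to 1 (fully open at 1, half-way at 0, shut at -1). In form: [{"tx": .., "ty": .., "tz": .., "wx": .., "wy": .., "wz": .., "fingers": ..}, ...]. A call has 1 to 12 rows; each row is the pose to reach, as a shift and turn from the pose commanded when the call began; what a row does not reach only later rows make up. A row lasts 1/8 s, in which the tool goes at most 62.5 mm and 10.7 degrees, less where a joint would pass 70% of its speed; a pose out of reach is approached as far as the arm can. A call with a gripper value outside its range is refused whole. The fingers move at their own pace and stop on an object; "squeeze" is the grip in N (left out, the last holds). Time passes only in rows, so rows that repeat a pose let the fingers close. It gives the time, the measured TCP pose, the force, the opening and the grip force at its end, in the units of the state.
- ctrl.sense(): the state, without advancing time (a new reading comes with each control period).
- ctrl.snapshot(name): name is "scene" or "top" or "wrist"; returns the picture (480x640x3 uint8, red, green, blue); there is no depth.
- ctrl.calibration(name): a dict with "K" (3x3 intrinsics, pixels), "eye" and "rotation" of the camera in the world. Camera axes: x right, y up, looking along -z (the intrinsics and any distortion apply to the point x, -y, -z); pixel columns grow to the right and rows downward; lengths in m; the calibration is good to about 2 mm. A picture is of the moment at which its call begins: read the wrist's pose just before it. calibration takes no time and is no camera call; for the wrist camera it gives the pose at the moment of the call.
- ctrl.job_done(): hands the job in; it is judged then, once.
The state is a dict: "t": time; "joints": joint angles; "qd": joint speeds; "tau": joint torques, N m; "eef_pos": TCP position; "eef_rot": TCP orientation; "ft_force": force on the tool from outside, world axes, zero at the start; "torque": the same for the moment, N m; "grip_width": opening from 0.0 (shut) to 1.0 (fully open); "gripper_force": force on a finger pad.
Only numpy, scipy, OpenCV 4.12 (cv2) and the standard library are available. Lean on these libraries where they do the work, as an engineer would, in place of code of your own. Each camera call takes 0.05 s, during which the arm holds its last target. There are 200 camera calls.

### The job

Pack the lunch set into the wooden lunch carrier: the deep lunchbox tier in the lipped cradle with the shallow tier squarely on top of it, the snack cup with the flap lid standing in the round well, and the fork lying tines up in the lane of the cutlery insert. The spoon, the open tumbler and the square box are not part of the set: leave them where they are. The tiers and the snack cup are full, so keep them upright all the way.

Things in the scene. Friction and masses are not known exactly. Their poses are not given: they have to be found in the camera images.
- deep_c (a point): The deep tier of a slim pink two-tier lunchbox: a closed box 160 (x) by 62 (y) by 44 (height) mm, pink with a flat pale inner lid that has a small round vent near one end. About 240 g. The point is at its centre, 22 mm above its underside; x along its length, z up.
- shallow_c (a point): The shallow tier of the same lunchbox: 160 (x) by 62 (y) by 34 (height) mm, with a pink cover (its raised oval panel is 2 mm higher) and a white clip at each short end. About 170 g. The point is at its centre, 17 mm above its underside; x along its length, z up.
- snack_c (a point): Snack cup of orange plastic with a hinged flap lid: round, 75 mm tall, 52 mm across at the foot, 60 mm at 66 mm height, then a 62 mm lid with a white flap; a white thumb tab juts 4 mm over the lid's edge at +x and the hinge sits at -x, so it is gripped across y. About 90 g. The point is at its centre, 37.5 mm above its underside; z up.
- fork_c (a point): Stainless steel lunch fork lying flat, tines up, 165 mm long: tines at +x (head 24 mm wide), handle at -x. Along the middle (x from -40 to +20 mm) the handle is 13 mm wide and 5 mm thick, arched so that it spans 3.5 to 8.5 mm above what the fork lies on: pick it there with the fingertips. About 45 g. The point is in the middle of its length, half-way up the handle, 6 mm above what it lies on; z up.
- spoon_c (a point): Look-alike, to be left alone: stainless steel spoon, 165 mm long, same handle as the fork but a round bowl 34 mm wide at +x. The point is in the middle of its length, 6 mm up.
- tumbler_c (a point): Look-alike, to be left alone: open drinking tumbler of the same orange plastic, 62 mm across and 75 mm tall, no lid. The point is at its centre, 37.5 mm up.
- square_c (a point): Look-alike, to be left alone: square single pink box with a pale lid, 90 by 90 by 48 mm. The point is at its centre, 24 mm up.
- cradle: Lunchbox cradle: a white plastic insert, 190 (x) by 88 (y) mm, fixed in the wooden lunch carrier (306 by 212 mm outside, 18 mm rim). Inside its lip it is 178 (x) by 80 (y) mm; its floor is 4 mm and its lip 12 mm above its origin, which is the centre of its underside. x along its length, z up. It lies beside the cutlery insert, either one on either side, centres 96 mm apart in y, parallel.
- cutlery: Cutlery insert: a white plastic insert, 190 (x) by 88 (y) mm, fixed in the lunch carrier, with one lane along x, 180 mm long and 40 mm wide. The lane's floor is 4 mm and its walls 16 mm above its origin, which is the centre of its underside. The side walls stand only at the two ends (|x| from 45 to 95 mm); between them a 90 mm finger scoop is open to both sides at floor height. x along the lane, z up; the fork may point either way.
- cupwell: Round well for the snack cup: a white plastic ring, 82 mm outside and 72 mm inside, on a square foot of 86 mm, fixed in the lunch carrier at the end nearer the robot, 150 mm in x from the other two inserts and parallel to them. Its floor is 4 mm and its rim 20 mm above its origin, which is the centre of its underside. z up.
Mind the look-alikes: they are no part of the job. What is shaped like the part that bears deep_c but green is not meant.

How it is judged:
By the outcome, as a careful person would: the job done as asked, in the order asked, and still so for the second after the job is handed in, with the robot touching nothing.
It also fails if it takes over 112 s, if anything falls off the work surface, if the arm or the gripper's body presses on something with over 40 N, if the wrist force passes 120 N, or if a joint passes its speed limit or range.

## Working session

There is one attempt and no reset: what is moved stays moved. The work goes in short steps, Python scripts to look and compute and a tool call to move; the robot and the scene stay as the last step left them, time stands still between calls to the robot, and variables do not carry over. Pictures are saved under pics/ and viewed, at most 16 in all, crops included, and the job is handed in when it is done.

Besides the shell and the picture viewer there is one more tool, called after "Emit:" as name([rows], argument=value, ...), one row to a line, values as JSON. arm_command: Moves the arm, as the interface text tells. Its arguments: {"type":"object","properties":{"commands":{"type":"array"},"squeeze":{"type":"number"}},"required":["commands"]}

```bash
mkdir -p pics
cat > h.py <<'E'
import numpy as np, cv2
from plant import ctrl
def save(n,im): cv2.imwrite('pics/'+n+'.png',im[:,:,::-1])
def ray(cal,u,v):
    K=np.array(cal['K']);d=np.linalg.inv(K)@[u,v,1.]
    return np.array(cal['eye']),np.array(cal['rotation'])@[d[0],-d[1],-d[2]]
def onz(cal,u,v,z):
    e,d=ray(cal,u,v);return e+d*(z-e[2])/d[2]
def px(cal,p):
    q=np.array(cal['rotation']).T@(np.array(p)-cal['eye']);w=np.array(cal['K'])@[q[0],-q[1],-q[2]];return w[:2]/w[2]
E
python3 - <<'E'
from h import *
for n in('top','scene'):
    save(n,ctrl.snapshot(n));c=ctrl.calibration(n);print(n,c)
s=ctrl.sense();print(s,ctrl.tips_ahead)
E
```

```text
top {'K': array([[532.74714434,   0.        , 329.36639049],
       [  0.        , 532.74714434, 244.4508708 ],
       [  0.        ,   0.        ,   1.        ]]), 'eye': array([ 0.39244722, -0.00548399,  1.14987718]), 'rotation': array([[ 0.02525212,  0.9972499 , -0.06967761],
       [-0.99951835,  0.02392892, -0.01976029],
       [-0.01803863,  0.07014304,  0.99737383]])}
scene {'K': array([[582.60751313,   0.        , 316.36977151],
       [  0.        , 582.60751313, 240.44623256],
       [  0.        ,   0.        ,   1.        ]]), 'eye': array([1.50009558, 0.37343702, 0.95820857]), 'rotation': array([[-0.33791228, -0.59158977,  0.73200877],
       [ 0.94115451, -0.20694471,  0.26721168],
       [-0.00659435,  0.77922746,  0.62670653]])}
{'t': 0.1, 'joints': array([-1.22621299e+00,  2.17719073e-01,  1.61478115e+00, -5.92331255e-06,
        1.31133729e+00, -1.12229935e-01]), 'qd': array([ 0.001074  , -0.00266108, -0.00486608,  0.0006326 , -0.00102422,
       -0.00186877]), 'tau': array([-3.39970538e-04, -3.98069036e+01, -3.04971886e+01, -1.67333619e-04,
        4.15881135e-03,  1.84266341e-06]), 'eef_pos': array([ 0.2754454 , -0.56025095,  0.25206988]), 'eef_rot': array([[ 8.97462107e-01,  4.41090901e-01, -7.63711854e-04],
       [ 4.41091493e-01, -8.97459658e-01,  2.11096330e-03],
       [ 2.45726123e-04, -2.23137637e-03, -9.99997480e-01]]), 'ft_force': array([-1.01101554, -0.41491106, -0.16314489]), 'torque': array([-0.02970895,  0.02000883,  0.0707483 ]), 'gripper_force': 0.0, 'grip_width': 1.0003031866598242} 0.022
```

View pics/top.png

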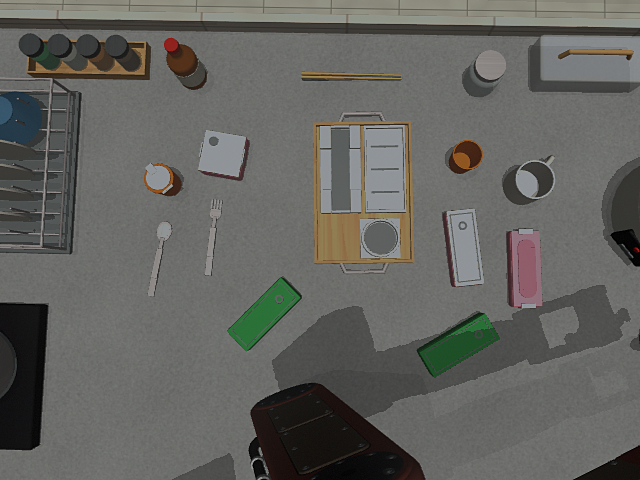

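View pics/scene.png

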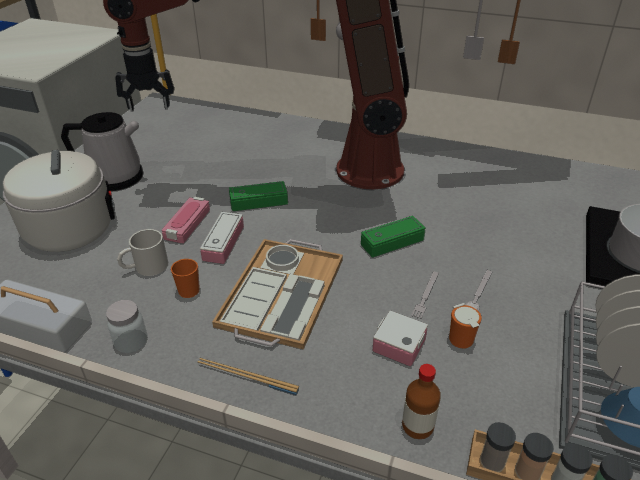

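Top view, with image up = +x and left = +y:
- **Deep tier:** pale-lidded pink box with a vent, (463,248).
- **Shallow tier:** pink with an oval panel and clips, (525,268).
- **Snack cup:** lidded, (159,179). The open tumbler is at (466,156).
- **Fork:** (213,237). The spoon is at (160,258).
- **Square box:** (222,154).
- **Green decoys:** (265,314) and (458,344).
- **Inserts:** the left one with the dark lane, (340,168), looks like the cutlery insert. The ribbed right one, (385,168), looks like the cradle. The well is at (380,238).

I'll confirm these in one enlarged crop.

Run:
```python
from h import *
im=cv2.imread('pics/top.png')
a=cv2.resize(im[115:275,305:555],None,fx=3.2,fy=3.2,interpolation=cv2.INTER_CUBIC)[:, :800]
b=cv2.resize(im[115:305,135:305],None,fx=3.1,fy=3.1,interpolation=cv2.INTER_CUBIC)
cv2.imwrite('pics/ca.png',a);cv2.imwrite('pics/cb.png',b)
```

```text
(no output)
```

View pics/ca.png

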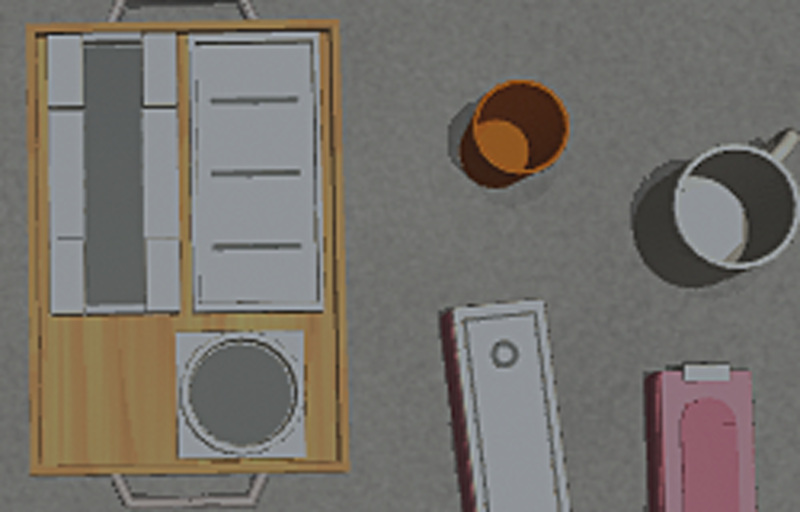

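View pics/cb.png

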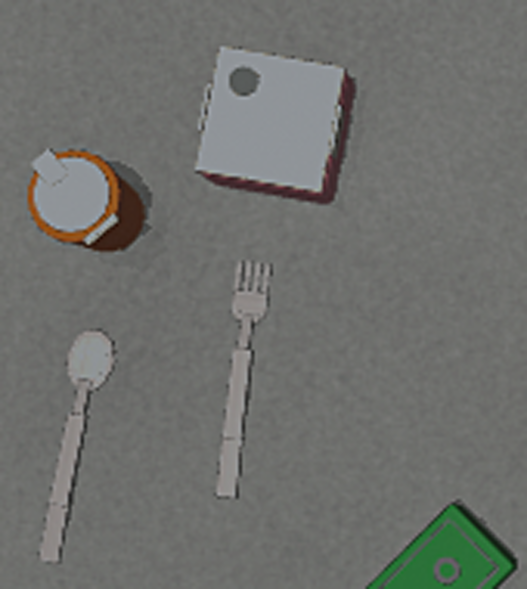

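The crops agree with the descriptions:
- The left insert has the grey lane and end walls, so it is the cutlery insert. The ribbed, lipped one on the right is the cradle.
- The pale-lidded pink box with a vent is deep_c, and the pink one with clips and an oval panel is shallow_c.
- The cup with the white flap is snack_c, with its tab at the lower right of the lid.
- The four-tined item is the fork.

Next I measure.

```bash
cat > meas.py <<'E'
from h import *
def comp(m,win):
    z=np.zeros_like(m);x0,y0,x1,y1=win;z[y0:y1,x0:x1]=m[y0:y1,x0:x1]
    cs,_=cv2.findContours(z,cv2.RETR_EXTERNAL,cv2.CHAIN_APPROX_NONE);return max(cs,key=cv2.contourArea)[:,0,:].astype(float)
def rect(cal,c,z):
    P=np.array([onz(cal,u,v,z)[:2] for u,v in c])*1000
    r=cv2.minAreaRect(P.astype(np.float32));(cx,cy),(w,h),a=r
    if w<h:w,h,a=h,w,a+90
    return np.round([cx,cy,w,h,(a+90)%180-90],1)
E
python3 - <<'E'
from meas import *
im=cv2.imread('pics/top.png');cal=ctrl.calibration('top');hsv=cv2.cvtColor(im,cv2.COLOR_BGR2HSV);H,S,V=cv2.split(hsv)
br=((V>135)).astype(np.uint8)
print('deep',rect(cal,comp(((V>140)).astype(np.uint8),(435,195,495,300)),.044))
pink=((V>125)).astype(np.uint8)
print('shallow',rect(cal,comp(pink,(500,220,550,315)),.034))
c=comp(br,(200,190,235,285));print('fork',rect(cal,c,.006))
for v in (203,220,235,250,265,272):
    u=np.where(V[v,200:235]>135)[0]; print(v,u.min()+200,u.max()+200,onz(cal,(u.min()+u.max())/2+200,v,.006)[:2]*1000)
print('cradle',rect(cal,comp(br,(363,120,408,214)),.018),'cut',rect(cal,comp(((V>100)&(S<40)).astype(np.uint8),(316,120,361,214)),.018))
wood=((S>60)&(V>90)).astype(np.uint8);print('carrier',rect(cal,comp(wood,(308,115,420,270)),.018))
print('wellfoot',rect(cal,comp(((S<50)&(V>60)).astype(np.uint8),(355,216,404,261)),.008))
o=((((H<18)&(S>120)&(V>130))|(V>150)&(S<60))).astype(np.uint8)
c=comp(o,(140,155,185,200));P=np.array([onz(cal,u,v,.070)[:2] for u,v in c],np.float32)*1000
print('snack',cv2.minEnclosingCircle(P),onz(cal,167.5,187.5,.07)*1000)
E
```

```text
deep [ 471.3 -264.   156.3   58.2    7.5]
shallow [ 431.6 -394.3  162.4   59.     2. ]
fork [452.2 274.7 100.9  12.4  -3.7]
203 211 221 [556.71727262 265.77818921]
220 213 215 [519.48841043 268.63602652]
235 210 214 [486.76258598 271.65844109]
250 208 212 [454.16233808 274.66925796]
265 206 211 [421.71366732 276.58635937]
272 205 210 [406.59764947 278.12720446]
cradle [637.3 -98.6 191.5  94.8   1.2] cut [608.9  -2.2 139.   86.2   1.2]
carrier [587.7 -51.8 306.2 212.3   2.1]
wellfoot [489.9 -91.   85.6  84.  -88.6]
snack ((597.0400390625, 375.324462890625), 34.414859771728516) [577.41343737 352.14262815  70.        ]
```

Emit:
arm_command([
  {"tx": 196,"ty": 296,"tz": 0,"wz": -18.7,"fingers": 1},
  {"tx": 196,"ty": 296,"tz": 0,"wz": -18.7,"fingers": 1},
  {"tx": 196,"ty": 296,"tz": 0,"wz": -18.7,"fingers": 1},
  {"tx": 196,"ty": 296,"tz": 0,"wz": -18.7,"fingers": 1},
  {"tx": 196,"ty": 296,"tz": 0,"wz": -18.7,"fingers": 1},
  {"tx": 196,"ty": 296,"tz": 0,"wz": -18.7,"fingers": 1},
  {"tx": 196,"ty": 296,"tz": 0,"wz": -18.7,"fingers": 1},
  {"tx": 196,"ty": 296,"tz": 0,"wz": -18.7,"fingers": 1},
  {"tx": 196,"ty": 296,"tz": 0,"wz": -18.7,"fingers": 1},
  {"tx": 196,"ty": 296,"tz": 0,"wz": -18.7,"fingers": 1},
])

```text
invalid input
```

Run:
```python
from h import *
c=ctrl.calibration('wrist');im=ctrl.snapshot('wrist');save('w1',im);s=ctrl.sense();print(s['t'],s['eef_pos'],s['eef_rot'],s['ft_force'],c);np.save('w1.npy',c,allow_pickle=True)
```

```text
0.15 [ 0.2754962  -0.56035021  0.25225128] [[ 8.97458798e-01  4.41097818e-01 -6.48359112e-04]
 [ 4.41098252e-01 -8.97457095e-01  1.75929174e-03]
 [ 1.94145265e-04 -1.86488192e-03 -9.99998242e-01]] [-0.19420046  0.10119013 -0.60032252] {'K': array([[344.15270786,   0.        , 321.37358839],
       [  0.        , 344.15270786, 234.01232144],
       [  0.        ,   0.        ,   1.        ]]), 'eye': array([ 0.34132658, -0.52818347,  0.37178856]), 'rotation': array([[ 0.44124712,  0.85908323,  0.25937807],
       [-0.8973829 ,  0.42312661,  0.12517114],
       [-0.00221734, -0.28799285,  0.95762999]])}
```

View pics/w1.png

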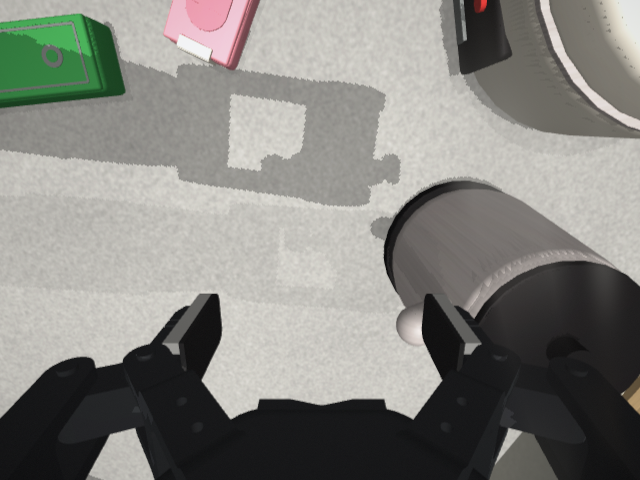

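The arm has not moved: the call was refused, probably because wx and wy were left out. The wrist picture shows only the start pose.

Emit:
arm_command([
  {"tx": 196,"ty": 296,"tz": 0,"wx": 0,"wy": 0,"wz": -18.7,"fingers": 1},
  {"tx": 196,"ty": 296,"tz": 0,"wx": 0,"wy": 0,"wz": -18.7,"fingers": 1},
  {"tx": 196,"ty": 296,"tz": 0,"wx": 0,"wy": 0,"wz": -18.7,"fingers": 1},
  {"tx": 196,"ty": 296,"tz": 0,"wx": 0,"wy": 0,"wz": -18.7,"fingers": 1},
  {"tx": 196,"ty": 296,"tz": 0,"wx": 0,"wy": 0,"wz": -18.7,"fingers": 1},
  {"tx": 196,"ty": 296,"tz": 0,"wx": 0,"wy": 0,"wz": -18.7,"fingers": 1},
  {"tx": 196,"ty": 296,"tz": 0,"wx": 0,"wy": 0,"wz": -18.7,"fingers": 1},
  {"tx": 196,"ty": 296,"tz": 0,"wx": 0,"wy": 0,"wz": -18.7,"fingers": 1},
  {"tx": 196,"ty": 296,"tz": 0,"wx": 0,"wy": 0,"wz": -18.7,"fingers": 1},
], squeeze=40)

```text
t: 1.27
eef_pos: [0.471, -0.266, 0.2531]
eef_rot: [[0.992, 0.128, -0.0], [0.128, -0.992, -0.0], [-0.0, 0.0, -1.0]]
ft_force: [-0.2, -0.1, -0.5]
grip_width: 0.999
gripper_force: 0.0
```

```bash
cat > wr.py <<'E'
import sys
from h import *
n=sys.argv[1]
c=ctrl.calibration('wrist');im=ctrl.snapshot('wrist');save(n,im);np.save(n+'.npy',c,allow_pickle=True)
s=ctrl.sense();print(round(s['t'],2),s['eef_pos'].round(4),np.degrees(np.arctan2(s['eef_rot'][1,0],s['eef_rot'][0,0])).round(2))
E
python3 wr.py w2
```

```text
1.32 [ 0.471  -0.2661  0.2532] 7.36
```

View pics/w2.png

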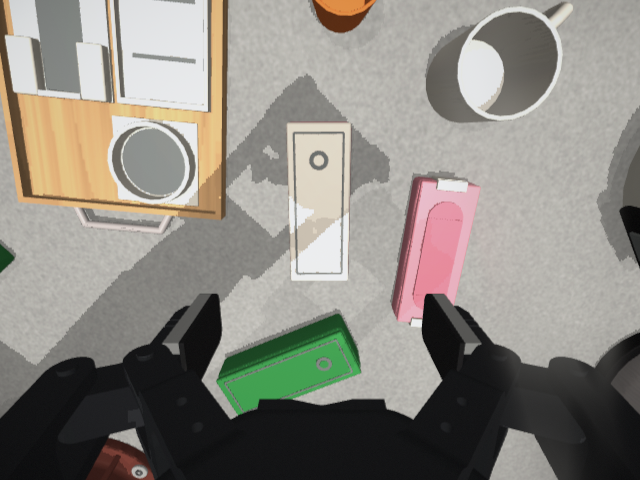

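The wrist picture shows the deep tier straight ahead, with lid corners at about (288,123), (351,123), (348,280) and (291,280). Also in view are the shallow tier with corners (416,178), (479,186), (458,326) and (394,319), the cradle end, and the well with its rim centred at (151,162).

Run:
```python
from meas import *
cal=np.load('w2.npy',allow_pickle=True).item()
im=cv2.imread('pics/w2.png');hsv=cv2.cvtColor(im,cv2.COLOR_BGR2HSV);H,S,V=cv2.split(hsv)
q=lambda L,z:np.array([onz(cal,u,v,z)[:2]*1000 for u,v in L]).round(1)
print(q([(288,123),(351,123),(348,280),(291,280)],.044).tolist(), rect(cal,[(288,123),(351,123),(348,280),(291,280)],.044))
m=(V>185).astype(np.uint8);print('deep mask',rect(cal,comp(m,(280,115,358,288)),.044))
p=((S>50)&((H>165)|(H<4))&(V>190)).astype(np.uint8);print('shallow',rect(cal,comp(p,(385,170,490,335)),.034))
print('well rim c',q([(151,162)],.025),'foot',q([(111,115),(199,124),(196,205),(116,197)],.01).mean(0))
print('cradle near corners out',q([(112,101),(212,111)],.018))
t=ctrl.calibration('top')
for P in ([.471,-.264,.044],):print(px(cal,P))
```

```text
[[546.1, -225.7], [553.5, -282.5], [399.5, -303.3], [391.9, -244.5]] [ 472.7 -263.9  155.4   59.3    7.4]
deep mask [ 471.6 -263.   169.4   80.5    7.4]
shallow [ 432.7 -392.5  156.4   58.8    2. ]
well rim c [[492.1 -92.7]] foot [490.825 -90.45 ]
cradle near corners out [[ 544.6  -52.9]
 [ 547.9 -148.9]]
[319.27023134 208.48653919]
```

Emit:
arm_command([
  {"tx": 1,"ty": 2,"tz": -50,"wx": 0,"wy": 0,"wz": 0,"fingers": 1},
  {"tx": 1,"ty": 2,"tz": -100,"wx": 0,"wy": 0,"wz": 0,"fingers": 1},
  {"tx": 1,"ty": 2,"tz": -145,"wx": 0,"wy": 0,"wz": 0,"fingers": 1},
  {"tx": 1,"ty": 2,"tz": -185,"wx": 0,"wy": 0,"wz": 0,"fingers": 1},
  {"tx": 1,"ty": 2,"tz": -210,"wx": 0,"wy": 0,"wz": 0,"fingers": 1},
  {"tx": 1,"ty": 2,"tz": -219,"wx": 0,"wy": 0,"wz": 0,"fingers": 1},
  {"tx": 1,"ty": 2,"tz": -219,"wx": 0,"wy": 0,"wz": 0,"fingers": -1},
  {"tx": 1,"ty": 2,"tz": -219,"wx": 0,"wy": 0,"wz": 0,"fingers": -1},
  {"tx": 1,"ty": 2,"tz": -219,"wx": 0,"wy": 0,"wz": 0,"fingers": -1},
  {"tx": 1,"ty": 2,"tz": -219,"wx": 0,"wy": 0,"wz": 0,"fingers": -1},
  {"tx": 1,"ty": 2,"tz": -219,"wx": 0,"wy": 0,"wz": 0,"fingers": -1},
  {"tx": 1,"ty": 2,"tz": -219,"wx": 0,"wy": 0,"wz": 0,"fingers": -1},
], squeeze=40)

```text
t: 2.82
eef_pos: [0.4735, -0.2636, 0.0355]
eef_rot: [[0.992, 0.13, 0.001], [0.13, -0.992, -0.001], [0.001, 0.001, -1.0]]
ft_force: [-0.9, -0.5, 6.0]
grip_width: 0.713
gripper_force: 47.9
```

Emit:
arm_command([
  {"tx": 0,"ty": 0,"tz": 15,"wx": 0,"wy": 0,"wz": 0,"fingers": -1},
  {"tx": 0,"ty": 0,"tz": 40,"wx": 0,"wy": 0,"wz": 0,"fingers": -1},
  {"tx": 0,"ty": 0,"tz": 75,"wx": 0,"wy": 0,"wz": 0,"fingers": -1},
  {"tx": 0,"ty": 0,"tz": 105,"wx": 0,"wy": 0,"wz": 0,"fingers": -1},
  {"tx": 0,"ty": 0,"tz": 120,"wx": 0,"wy": 0,"wz": 0,"fingers": -1},
  {"tx": 0,"ty": 0,"tz": 120,"wx": 0,"wy": 0,"wz": 0,"fingers": -1},
])

```text
t: 3.58
eef_pos: [0.4732, -0.2631, 0.1553]
eef_rot: [[0.991, 0.13, 0.002], [0.13, -0.991, -0.001], [0.002, 0.001, -1.0]]
ft_force: [-0.1, 0.3, -3.2]
grip_width: 0.709
gripper_force: 47.0
```

```bash
python3 wr.py w3
python3 - <<'E'
from meas import *
cal=ctrl.calibration('top')
for n,L in (('cradle',[(188,33),(320,31),(325,308),(194,312)]),('cut',[(48,35),(178,33),(181,313),(51,315)])):
    print(n,rect(cal,[(u/3.2+304.7,v/3.2+114.7) for u,v in L],.018))
print('lane ends',[onz(cal,u/3.2+304.7,v/3.2+114.7,.01)[:2]*1000 for u,v in [(113,42),(115,304)]])
print('well',onz(cal,240.5/3.2+304.7,395/3.2+114.7,.026)*1000)
E
```

```text
3.62 [ 0.4724 -0.2626  0.1539] 7.48
cradle [639.1 -98.6 189.8  89.    2.4]
cut [635.1  -3.1 190.7  87.9   2.1]
lane ends [array([7.27193875e+02, 3.46484265e-01]), array([547.68807362,  -5.28340942])]
well [486.89303263 -89.56563376  26.        ]
```

View pics/w3.png

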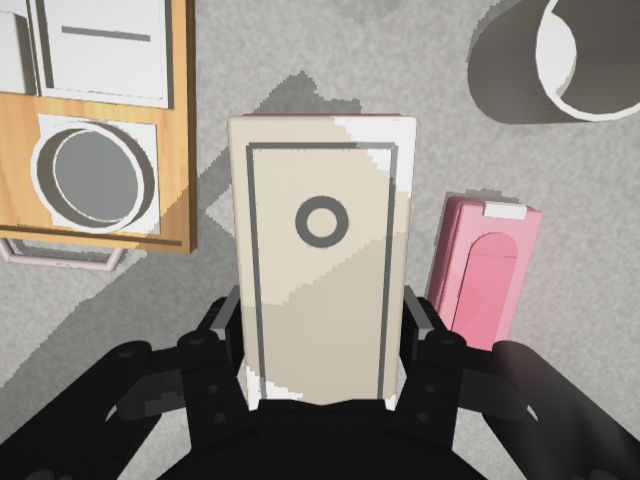

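Run:
```python
from meas import *
cal=np.load('w3.npy',allow_pickle=True).item()
a=onz(cal,229,117,.1635);b=onz(cal,415,117,.1635);print(a*1000,b*1000)
m=(a+b)[:2]/2-[.4728,-.2628];t=np.radians(7.4);print('fwd',m@[np.cos(t),np.sin(t)]*1000,'lat',m@[-np.sin(t),np.cos(t)]*1000)
```

```text
[ 546.07951309 -225.07682671  163.5       ] [ 553.52997516 -281.71974043  163.5       ]
fwd 77.57428379202622 lat -0.5944608978542028
```

Emit:
arm_command([
  {"tx": 15,"ty": 15,"tz": 0,"wx": 0,"wy": 0,"wz": -0.5,"fingers": -1},
  {"tx": 40,"ty": 40,"tz": 0,"wx": 0,"wy": 0,"wz": -1.3,"fingers": -1},
  {"tx": 70,"ty": 70,"tz": 0,"wx": 0,"wy": 0,"wz": -2.2,"fingers": -1},
  {"tx": 100,"ty": 100,"tz": 0,"wx": 0,"wy": 0,"wz": -3.1,"fingers": -1},
  {"tx": 130,"ty": 130,"tz": 0,"wx": 0,"wy": 0,"wz": -4.1,"fingers": -1},
  {"tx": 152,"ty": 152,"tz": 0,"wx": 0,"wy": 0,"wz": -4.8,"fingers": -1},
  {"tx": 166,"ty": 165,"tz": 0,"wx": 0,"wy": 0,"wz": -5.2,"fingers": -1},
  {"tx": 166,"ty": 165,"tz": 0,"wx": 0,"wy": 0,"wz": -5.2,"fingers": -1},
  {"tx": 166,"ty": 165,"tz": -30,"wx": 0,"wy": 0,"wz": -5.2,"fingers": -1},
  {"tx": 166,"ty": 165,"tz": -60,"wx": 0,"wy": 0,"wz": -5.2,"fingers": -1},
  {"tx": 166,"ty": 165,"tz": -80,"wx": 0,"wy": 0,"wz": -5.2,"fingers": -1},
  {"tx": 166,"ty": 165,"tz": -80,"wx": 0,"wy": 0,"wz": -5.2,"fingers": -1},
])

```text
t: 5.12
eef_pos: [0.6362, -0.0982, 0.0717]
eef_rot: [[0.999, 0.039, -0.006], [0.039, -0.999, 0.001], [-0.005, -0.001, -1.0]]
ft_force: [0.2, 0.5, -2.7]
grip_width: 0.716
gripper_force: 46.8
```

```bash
python3 wr.py w4
```

```text
5.17 [ 0.6377 -0.0984  0.0735] 2.23
```

View pics/w4.png

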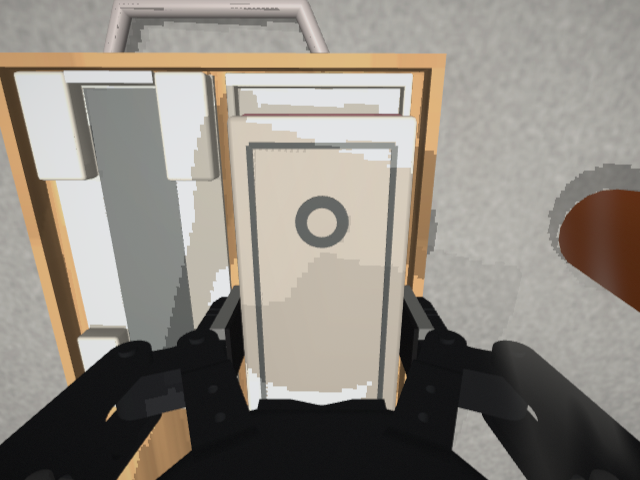

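Deep tier held above the cradle. The cradle's outer far corners are at (226,73) and (413,73), and its inner lip at (237,88) and (404,88).

Run:
```python
from meas import *
cal=np.load('w4.npy',allow_pickle=True).item()
for z in(.014,.018,.022):
    for P in([(226,73),(413,73)],[(237,88),(404,88)]):
        p=[onz(cal,u,v,z)[:2]*1000 for u,v in P];print(z,p[0],p[1],np.linalg.norm(p[0]-p[1]),(p[0]+p[1])/2)
```

```text
0.014 [733.21979191 -49.53941236] [ 736.61866462 -137.43601228] 87.96229086032896 [734.91922826 -93.48771232]
0.014 [726.87353215 -54.49921869] [ 729.95112176 -133.92376653] 79.484151612442 [728.41232696 -94.21149261]
0.018 [732.69786873 -50.58361357] [ 736.01992363 -136.4936653 ] 85.97425799272256 [734.35889618 -93.53863944]
0.018 [726.49504059 -55.43132348] [ 729.50307369 -133.06079971] 77.68773289353607 [727.99905714 -94.24606159]
0.022 [732.17594555 -51.62781479] [ 735.42118265 -135.55131833] 83.9862251251162 [733.7985641  -93.58956656]
0.022 [726.11654902 -56.36342827] [ 729.05502562 -132.19783288] 75.89131417463014 [727.58578732 -94.28063058]
```

Emit:
arm_command([
  {"tx": 2,"ty": 0.7,"tz": 0,"wx": 0,"wy": 0,"wz": 0,"fingers": -1},
  {"tx": 2,"ty": 0.7,"tz": -10,"wx": 0,"wy": 0,"wz": 0,"fingers": -1},
  {"tx": 2,"ty": 0.7,"tz": -20,"wx": 0,"wy": 0,"wz": 0,"fingers": -1},
  {"tx": 2,"ty": 0.7,"tz": -25,"wx": 0,"wy": 0,"wz": 0,"fingers": -1},
  {"tx": 2,"ty": 0.7,"tz": -28,"wx": 0,"wy": 0,"wz": 0,"fingers": -1},
  {"tx": 2,"ty": 0.7,"tz": -30,"wx": 0,"wy": 0,"wz": 0,"fingers": -1},
  {"tx": 2,"ty": 0.7,"tz": -30,"wx": 0,"wy": 0,"wz": 0,"fingers": -1},
])

```text
t: 6.05
eef_pos: [0.6411, -0.0973, 0.0446]
eef_rot: [[0.999, 0.04, 0.001], [0.04, -0.999, -0.0], [0.001, 0.0, -1.0]]
ft_force: [-0.4, 0.7, -2.7]
grip_width: 0.714
gripper_force: 46.9
```

Emit:
arm_command([
  {"tx": -1,"ty": 0,"tz": -1,"wx": 0,"wy": 0,"wz": 0,"fingers": -1},
  {"tx": -1,"ty": 0,"tz": -2,"wx": 0,"wy": 0,"wz": 0,"fingers": -1},
  {"tx": -1,"ty": 0,"tz": -3,"wx": 0,"wy": 0,"wz": 0,"fingers": -1},
  {"tx": -1,"ty": 0,"tz": -3,"wx": 0,"wy": 0,"wz": 0,"fingers": -1},
])

```text
t: 6.55
eef_pos: [0.6411, -0.0974, 0.0445]
eef_rot: [[0.999, 0.04, 0.002], [0.04, -0.999, -0.0], [0.002, 0.0, -1.0]]
ft_force: [-3.8, 0.6, 11.1]
grip_width: 0.719
gripper_force: 48.5
```

Emit:
arm_command([
  {"tx": 0,"ty": 0,"tz": 2,"wx": 0,"wy": 0,"wz": 0,"fingers": -1},
  {"tx": 0,"ty": 0,"tz": 2,"wx": 0,"wy": 0,"wz": 0,"fingers": 0.9},
  {"tx": 0,"ty": 0,"tz": 2,"wx": 0,"wy": 0,"wz": 0,"fingers": 0.9},
  {"tx": 0,"ty": 0,"tz": 2,"wx": 0,"wy": 0,"wz": 0,"fingers": 0.9},
  {"tx": 0,"ty": 0,"tz": 2,"wx": 0,"wy": 0,"wz": 0,"fingers": 0.9},
  {"tx": 0,"ty": 0,"tz": 25,"wx": 0,"wy": 0,"wz": 0,"fingers": 0.9},
  {"tx": 0,"ty": 0,"tz": 60,"wx": 0,"wy": 0,"wz": 0,"fingers": 0.9},
  {"tx": 0,"ty": 0,"tz": 110,"wx": 0,"wy": 0,"wz": 0,"fingers": 0.9},
  {"tx": 0,"ty": 0,"tz": 160,"wx": 0,"wy": 0,"wz": 0,"fingers": 0.9},
  {"tx": 0,"ty": 0,"tz": 205,"wx": 0,"wy": 0,"wz": 0,"fingers": 0.9},
  {"tx": 0,"ty": 0,"tz": 205,"wx": 0,"wy": 0,"wz": 0,"fingers": 0.9},
  {"tx": 0,"ty": 0,"tz": 205,"wx": 0,"wy": 0,"wz": 0,"fingers": 0.9},
])

```text
t: 8.05
eef_pos: [0.6396, -0.0972, 0.2473]
eef_rot: [[0.999, 0.04, 0.001], [0.04, -0.999, -0.0], [0.001, 0.0, -1.0]]
ft_force: [-1.1, 0.9, -1.0]
grip_width: 0.954
gripper_force: 0.0
```

```bash
python3 wr.py w5
```

```text
8.1 [ 0.6389 -0.097   0.2456] 2.27
```

View pics/w5.png

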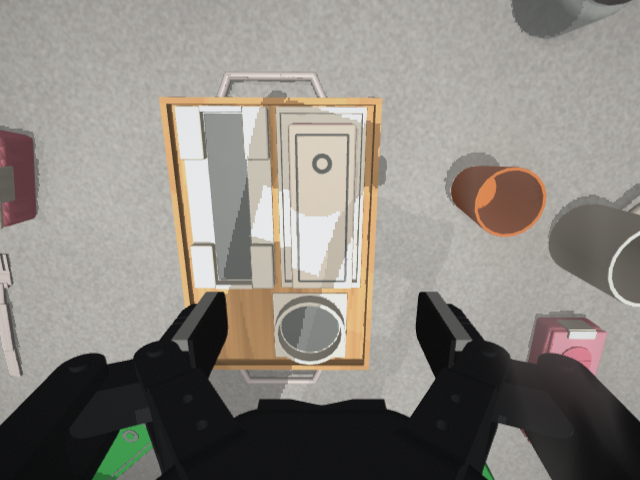

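The deep tier sits inside the cradle lip, with lid corners at about (289,124), (355,124), (352,283) and (292,283). The lane spans (202,113) to (252,283), and the well rim is centred at about (310,331).

Run:
```python
from meas import *
cal=np.load('w5.npy',allow_pickle=True).item()
print(rect(cal,[(289,124),(355,124),(352,283),(292,283)],.053))
print('cut outer',rect(cal,[(176,107),(269,107),(272,289),(194,289)],.02), 'lane far/near mid',[onz(cal,u,v,.009)[:2]*1000 for u,v in((223,113),(234,283))])
print('cradle outer', rect(cal,[(277,107),(366,107),(359,288),(282,288)],.017),'well rim',onz(cal,310,331,.025)[:2]*1000)
```

```text
[643.1 -97.7 150.8  59.7   2.3]
cut outer [636.   -2.1 190.7  88.2   1.4] lane far/near mid [array([725.58356107,   2.92676314]), array([543.43035517,  -1.85567897])]
cradle outer [639.7 -96.6 189.9  85.8   2.1] well rim [494.97820005 -90.12732148]
```

Emit:
arm_command([
  {"tx": -207,"ty": -296,"tz": 0,"wx": 0,"wy": 0,"wz": -0.3,"fingers": 1},
  {"tx": -207,"ty": -296,"tz": 0,"wx": 0,"wy": 0,"wz": -0.3,"fingers": 1},
  {"tx": -207,"ty": -296,"tz": 0,"wx": 0,"wy": 0,"wz": -0.3,"fingers": 1},
  {"tx": -207,"ty": -296,"tz": 0,"wx": 0,"wy": 0,"wz": -0.3,"fingers": 1},
  {"tx": -207,"ty": -296,"tz": 0,"wx": 0,"wy": 0,"wz": -0.3,"fingers": 1},
  {"tx": -207,"ty": -296,"tz": 0,"wx": 0,"wy": 0,"wz": -0.3,"fingers": 1},
  {"tx": -207,"ty": -296,"tz": 0,"wx": 0,"wy": 0,"wz": -0.3,"fingers": 1},
  {"tx": -207,"ty": -296,"tz": 0,"wx": 0,"wy": 0,"wz": -0.3,"fingers": 1},
  {"tx": -207,"ty": -296,"tz": 0,"wx": 0,"wy": 0,"wz": -0.3,"fingers": 1},
])

```text
t: 9.22
eef_pos: [0.4332, -0.3917, 0.2454]
eef_rot: [[0.999, 0.036, -0.001], [0.036, -0.999, 0.002], [-0.001, -0.002, -1.0]]
ft_force: [0.2, -0.5, 0.4]
grip_width: 1.0
gripper_force: 0.0
```

```bash
python3 wr.py w6
python3 - <<'E'
from meas import *
cal=np.load('w6.npy',allow_pickle=True).item()
im=cv2.imread('pics/w6.png');H,S,V=cv2.split(cv2.cvtColor(im,cv2.COLOR_BGR2HSV))
p=((S>50)&((H>165)|(H<4))&(V>190)).astype(np.uint8);w=(250,90,400,320);c=comp(p,w)
print('shallow',rect(cal,c,.034),c.min(0),c.max(0))
w=comp(((S<25)&(V>215)).astype(np.uint8),(280,90,370,170));print(rect(cal,w,.034),w.min(0),w.max(0))
E
```

```text
9.28 [ 0.4334 -0.3918  0.2457] 2.09
shallow [ 432.2 -393.7  156.5   58.8    1.7] [293. 126.] [355. 282.]Traceback (most recent call last):
  File "<stdin>", line 6, in <module>
  File "meas.py", line 4, in comp
    cs,_=cv2.findContours(z,cv2.RETR_EXTERNAL,cv2.CHAIN_APPROX_NONE);return max(cs,key=cv2.contourArea)[:,0,:].astype(float)
                                                                            ~~~^^^^^^^^^^^^^^^^^^^^^^^^
ValueError: max() iterable argument is empty
```

Emit:
arm_command([
  {"tx": -1.2,"ty": -1.9,"tz": -50,"wx": 0,"wy": 0,"wz": -0.2,"fingers": 1},
  {"tx": -1.2,"ty": -1.9,"tz": -100,"wx": 0,"wy": 0,"wz": -0.2,"fingers": 1},
  {"tx": -1.2,"ty": -1.9,"tz": -145,"wx": 0,"wy": 0,"wz": -0.2,"fingers": 1},
  {"tx": -1.2,"ty": -1.9,"tz": -185,"wx": 0,"wy": 0,"wz": -0.2,"fingers": 1},
  {"tx": -1.2,"ty": -1.9,"tz": -210,"wx": 0,"wy": 0,"wz": -0.2,"fingers": 1},
  {"tx": -1.2,"ty": -1.9,"tz": -220,"wx": 0,"wy": 0,"wz": -0.2,"fingers": 1},
  {"tx": -1.2,"ty": -1.9,"tz": -220,"wx": 0,"wy": 0,"wz": -0.2,"fingers": -1},
  {"tx": -1.2,"ty": -1.9,"tz": -220,"wx": 0,"wy": 0,"wz": -0.2,"fingers": -1},
  {"tx": -1.2,"ty": -1.9,"tz": -220,"wx": 0,"wy": 0,"wz": -0.2,"fingers": -1},
  {"tx": -1.2,"ty": -1.9,"tz": -220,"wx": 0,"wy": 0,"wz": -0.2,"fingers": -1},
  {"tx": -1.2,"ty": -1.9,"tz": -220,"wx": 0,"wy": 0,"wz": -0.2,"fingers": -1},
])

```text
t: 10.65
eef_pos: [0.4322, -0.3958, 0.0275]
eef_rot: [[1.0, 0.031, 0.001], [0.031, -1.0, -0.001], [0.001, 0.001, -1.0]]
ft_force: [0.5, 0.7, 4.9]
grip_width: 0.716
gripper_force: 47.5
```

Emit:
arm_command([
  {"tx": 0,"ty": 0,"tz": 15,"wx": 0,"wy": 0,"wz": 0,"fingers": -1},
  {"tx": 0,"ty": 0,"tz": 40,"wx": 0,"wy": 0,"wz": 0,"fingers": -1},
  {"tx": 0,"ty": 0,"tz": 75,"wx": 0,"wy": 0,"wz": 0,"fingers": -1},
  {"tx": 0,"ty": 0,"tz": 110,"wx": 0,"wy": 0,"wz": 0,"fingers": -1},
  {"tx": 0,"ty": 0,"tz": 130,"wx": 0,"wy": 0,"wz": 0,"fingers": -1},
  {"tx": 0,"ty": 0,"tz": 130,"wx": 0,"wy": 0,"wz": 0,"fingers": -1},
])

```text
t: 11.4
eef_pos: [0.4322, -0.3961, 0.1583]
eef_rot: [[1.0, 0.031, 0.003], [0.031, -1.0, -0.003], [0.002, 0.003, -1.0]]
ft_force: [0.1, -0.4, -1.9]
grip_width: 0.718
gripper_force: 46.9
```

```bash
python3 wr.py w7
python3 - <<'E'
from meas import *
cal=np.load('w7.npy',allow_pickle=True).item()
im=cv2.imread('pics/w7.png');H,S,V=cv2.split(cv2.cvtColor(im,cv2.COLOR_BGR2HSV))
p=((S>40)&((H>160)|(H<5))&(V>150)).astype(np.uint8);c=comp(p,(180,60,460,330))
s=ctrl.sense();z=s['eef_pos'][2]+.0085;a=c[c[:,1]<c[:,1].min()+12]
l=c[np.argmin(a[:,0])];print(c.min(0),c.max(0),z)
top=c[:,1].min();print([onz(cal,u,top+3,z)[:2]*1000 for u in (c[c[:,1]<top+10][:,0].min(),c[c[:,1]<top+10][:,0].max())],s['eef_pos'])
E
```

```text
11.45 [ 0.4314 -0.3951  0.1564] 1.77
[228. 114.] [414. 329.] 0.16492060849840123
[array([ 508.63996645, -364.78418453]), array([ 510.44562222, -422.74849777])] [ 0.4313976  -0.3951245   0.15642061]
```

Emit:
arm_command([
  {"tx": 8,"ty": 12,"tz": 0,"wx": 0,"wy": 0,"wz": 0,"fingers": -1},
  {"tx": 25,"ty": 36,"tz": 0,"wx": 0,"wy": 0,"wz": 0.1,"fingers": -1},
  {"tx": 48,"ty": 68,"tz": 0,"wx": 0,"wy": 0,"wz": 0.1,"fingers": -1},
  {"tx": 73,"ty": 104,"tz": 0,"wx": 0,"wy": 0,"wz": 0.2,"fingers": -1},
  {"tx": 98,"ty": 140,"tz": 0,"wx": 0,"wy": 0,"wz": 0.2,"fingers": -1},
  {"tx": 123,"ty": 176,"tz": 0,"wx": 0,"wy": 0,"wz": 0.3,"fingers": -1},
  {"tx": 148,"ty": 212,"tz": 0,"wx": 0,"wy": 0,"wz": 0.3,"fingers": -1},
  {"tx": 173,"ty": 248,"tz": 0,"wx": 0,"wy": 0,"wz": 0.4,"fingers": -1},
  {"tx": 194,"ty": 278,"tz": 0,"wx": 0,"wy": 0,"wz": 0.5,"fingers": -1},
  {"tx": 206,"ty": 294,"tz": 0,"wx": 0,"wy": 0,"wz": 0.5,"fingers": -1},
  {"tx": 209,"ty": 298,"tz": 0,"wx": 0,"wy": 0,"wz": 0.5,"fingers": -1},
  {"tx": 209,"ty": 298,"tz": 0,"wx": 0,"wy": 0,"wz": 0.5,"fingers": -1},
])

```text
t: 12.95
eef_pos: [0.6399, -0.0975, 0.1556]
eef_rot: [[0.999, 0.04, -0.002], [0.04, -0.999, -0.0], [-0.002, 0.0, -1.0]]
ft_force: [1.1, -0.6, -1.6]
grip_width: 0.713
gripper_force: 46.8
```

Emit:
arm_command([
  {"tx": 0,"ty": 0,"tz": -15,"wx": 0,"wy": 0,"wz": 0,"fingers": -1},
  {"tx": 0,"ty": 0,"tz": -35,"wx": 0,"wy": 0,"wz": 0,"fingers": -1},
  {"tx": 0,"ty": 0,"tz": -50,"wx": 0,"wy": 0,"wz": 0,"fingers": -1},
  {"tx": 0,"ty": 0,"tz": -60,"wx": 0,"wy": 0,"wz": 0,"fingers": -1},
  {"tx": 0,"ty": 0,"tz": -65,"wx": 0,"wy": 0,"wz": 0,"fingers": -1},
  {"tx": 0,"ty": 0,"tz": -65,"wx": 0,"wy": 0,"wz": 0,"fingers": -1},
  {"tx": 0,"ty": 0,"tz": -65,"wx": 0,"wy": 0,"wz": 0,"fingers": -1},
])

```text
t: 13.82
eef_pos: [0.6412, -0.0972, 0.0921]
eef_rot: [[0.999, 0.04, 0.001], [0.04, -0.999, -0.0], [0.001, 0.0, -1.0]]
ft_force: [0.9, 0.0, -1.8]
grip_width: 0.717
gripper_force: 46.8
```

```bash
python3 wr.py w8;python3 -c "
from h import *
print(ctrl.sense()['ft_force'])"
```

```text
13.88 [ 0.6412 -0.0972  0.0922] 2.28
[ 0.28599488 -0.07316039 -1.59444904]
```

View pics/w8.png

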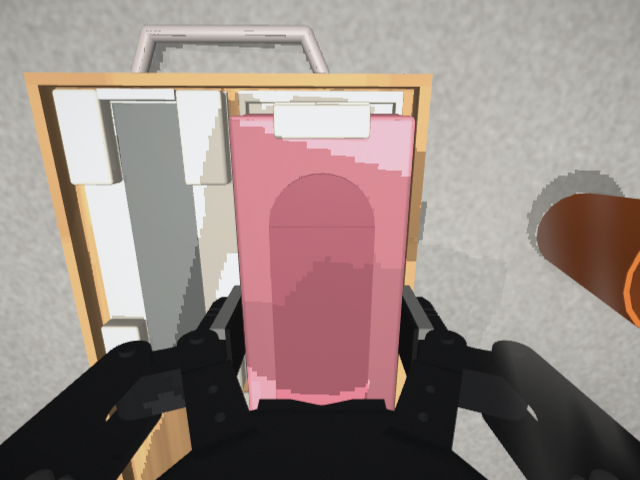

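The shallow tier is aligned over the deep tier, which it hides completely. Lowering it to contact.

Emit:
arm_command([
  {"tx": 0,"ty": -0.2,"tz": -5,"wx": 0,"wy": 0,"wz": 0,"fingers": -1},
  {"tx": 0,"ty": -0.2,"tz": -8,"wx": 0,"wy": 0,"wz": 0,"fingers": -1},
  {"tx": 0,"ty": -0.2,"tz": -10,"wx": 0,"wy": 0,"wz": 0,"fingers": -1},
  {"tx": 0,"ty": -0.2,"tz": -11,"wx": 0,"wy": 0,"wz": 0,"fingers": -1},
  {"tx": 0,"ty": -0.2,"tz": -12,"wx": 0,"wy": 0,"wz": 0,"fingers": -1},
  {"tx": 0,"ty": -0.2,"tz": -12.5,"wx": 0,"wy": 0,"wz": 0,"fingers": -1},
  {"tx": 0,"ty": -0.2,"tz": -12.5,"wx": 0,"wy": 0,"wz": 0,"fingers": -1},
])

```text
t: 14.75
eef_pos: [0.6403, -0.0973, 0.0805]
eef_rot: [[0.999, 0.04, -0.001], [0.04, -0.999, 0.0], [-0.001, -0.0, -1.0]]
ft_force: [-6.0, 1.2, 7.1]
grip_width: 0.716
gripper_force: 47.9
```

Emit:
arm_command([
  {"tx": 0,"ty": 0,"tz": 0.5,"wx": 0,"wy": 0,"wz": 0,"fingers": 0.9},
  {"tx": 0,"ty": 0,"tz": 0.5,"wx": 0,"wy": 0,"wz": 0,"fingers": 0.9},
  {"tx": 0,"ty": 0,"tz": 0.5,"wx": 0,"wy": 0,"wz": 0,"fingers": 0.9},
  {"tx": 0,"ty": 0,"tz": 0.5,"wx": 0,"wy": 0,"wz": 0,"fingers": 0.9},
  {"tx": 0,"ty": 0,"tz": 25,"wx": 0,"wy": 0,"wz": 0,"fingers": 0.9},
  {"tx": 0,"ty": 0,"tz": 60,"wx": 0,"wy": 0,"wz": 0,"fingers": 0.9},
  {"tx": 0,"ty": 0,"tz": 110,"wx": 0,"wy": 0,"wz": 0,"fingers": 0.9},
  {"tx": 0,"ty": 0,"tz": 170,"wx": 0,"wy": 0,"wz": 0,"fingers": 0.9},
  {"tx": -6,"ty": 60,"tz": 180,"wx": 0,"wy": 0,"wz": 8,"fingers": 0.9},
  {"tx": -12,"ty": 120,"tz": 180,"wx": 0,"wy": 0,"wz": 16,"fingers": 0.9},
])

```text
t: 16.0
eef_pos: [0.6298, 0.0232, 0.2618]
eef_rot: [[0.949, 0.316, 0.006], [0.316, -0.949, -0.0], [0.005, 0.002, -1.0]]
ft_force: [0.8, -0.1, -0.4]
grip_width: 0.95
gripper_force: 0.0
```

Emit:
arm_command([
  {"tx": -32,"ty": 350,"tz": 0,"wx": 0,"wy": 0,"wz": 27,"fingers": 1},
  {"tx": -32,"ty": 350,"tz": 0,"wx": 0,"wy": 0,"wz": 27,"fingers": 1},
  {"tx": -32,"ty": 350,"tz": 0,"wx": 0,"wy": 0,"wz": 27,"fingers": 1},
  {"tx": -32,"ty": 350,"tz": 0,"wx": 0,"wy": 0,"wz": 27,"fingers": 1},
  {"tx": -32,"ty": 350,"tz": 0,"wx": 0,"wy": 0,"wz": 27,"fingers": 1},
  {"tx": -32,"ty": 350,"tz": 0,"wx": 0,"wy": 0,"wz": 27,"fingers": 1},
  {"tx": -32,"ty": 350,"tz": 0,"wx": 0,"wy": 0,"wz": 27,"fingers": 1},
  {"tx": -32,"ty": 350,"tz": 0,"wx": 0,"wy": 0,"wz": 27,"fingers": 1},
  {"tx": -32,"ty": 350,"tz": 0,"wx": 0,"wy": 0,"wz": 27,"fingers": 1},
])

```text
t: 17.12
eef_pos: [0.5969, 0.3712, 0.2587]
eef_rot: [[0.705, 0.709, -0.0], [0.709, -0.705, -0.001], [-0.0, 0.0, -1.0]]
ft_force: [-0.2, -0.3, -0.8]
grip_width: 0.997
gripper_force: 0.0
```

```bash
python3 wr.py w9
python3 - <<'E'
from meas import *
save('top2',ctrl.snapshot('top'))
E
```

```text
17.18 [0.597  0.3711 0.2588] 45.16
```

View pics/w9.png

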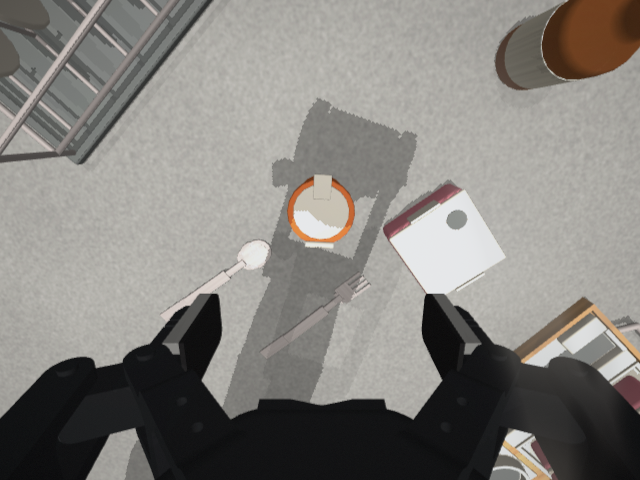

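The wrist view shows the snack cup's lid at about columns 288–355 and rows 178–243, so its centre is (321.5,211). The tab is at (319,245), the hinge at (322,187), and the grip axis is aligned. The square box's nearest corner is at (385,230). The fork's tines end at (366,281) and its handle at (264,354).

Run:
```python
from meas import *
cal=np.load('w9.npy',allow_pickle=True).item()
im=cv2.imread('pics/w9.png');H,S,V=cv2.split(cv2.cvtColor(im,cv2.COLOR_BGR2HSV))
o=((H<16)&(S>130)&(V>90)).astype(np.uint8);c=comp(o,(275,165,368,240))
P=np.array([onz(cal,u,v,.070)[:2] for u,v in c],np.float32)*1000
(e,ax,an)=cv2.fitEllipse(P);print('ellipse',e,ax)
C=onz(cal,321.5,211,.070)[:2]*1000;print(C)
t=np.radians(45.2);X=np.array([np.cos(t),np.sin(t)]);Y=np.array([np.sin(t),-np.cos(t)])
for n,u,v,z in(('boxcorner top',388,237,.048),('boxcorner low',385,230,.02),('box up corner',460,186,.03),('spoon',268,248,.008),('tab',319,245,.07),('hinge',322,187,.072),('forktine',366,281,.008),('forkend',264,354,.006)):
    d=onz(cal,u,v,z)[:2]*1000;print(n,d.round(1),'fwd',((d-C)@X).round(1),'along y',((d-C)@Y).round(1))
```

```text
ellipse (595.8338012695312, 376.95050048828125) (48.42082214355469, 56.7049446105957)
[598.74350006 372.74911416]
boxcorner top [623.8 303. ] fwd -31.9 along y 66.9
boxcorner low [624.6 301.1] fwd -32.6 along y 68.9
box up corner [710.3 285.5] fwd 16.7 along y 140.6
spoon [515.2 374.9] fwd -57.3 along y -60.8
tab [573.9 351.1] fwd -32.9 along y -2.4
hinge [614.8 388.3] fwd 22.4 along y 0.4
forktine [566.5 266.2] fwd -98.3 along y 52.2
forkend [406.6 282.3] fwd -199.6 along y -72.6
```

Emit:
arm_command([
  {"tx": 1.7,"ty": 1.6,"tz": -50,"wx": 0,"wy": 0,"wz": 0,"fingers": 1},
  {"tx": 1.7,"ty": 1.6,"tz": -100,"wx": 0,"wy": 0,"wz": 0,"fingers": 1},
  {"tx": 1.7,"ty": 1.6,"tz": -145,"wx": 0,"wy": 0,"wz": 0,"fingers": 1},
  {"tx": 1.7,"ty": 1.6,"tz": -185,"wx": 0,"wy": 0,"wz": 0,"fingers": 1},
  {"tx": 1.7,"ty": 1.6,"tz": -207,"wx": 0,"wy": 0,"wz": 0,"fingers": 1},
  {"tx": 1.7,"ty": 1.6,"tz": -214,"wx": 0,"wy": 0,"wz": 0,"fingers": 1},
  {"tx": 1.7,"ty": 1.6,"tz": -214,"wx": 0,"wy": 0,"wz": 0,"fingers": -1},
  {"tx": 1.7,"ty": 1.6,"tz": -214,"wx": 0,"wy": 0,"wz": 0,"fingers": -1},
  {"tx": 1.7,"ty": 1.6,"tz": -214,"wx": 0,"wy": 0,"wz": 0,"fingers": -1},
  {"tx": 1.7,"ty": 1.6,"tz": -214,"wx": 0,"wy": 0,"wz": 0,"fingers": -1},
  {"tx": 1.7,"ty": 1.6,"tz": -214,"wx": 0,"wy": 0,"wz": 0,"fingers": -1},
  {"tx": 1.7,"ty": 1.6,"tz": -214,"wx": 0,"wy": 0,"wz": 0,"fingers": -1},
], squeeze=30)

```text
t: 18.73
eef_pos: [0.5999, 0.3752, 0.0473]
eef_rot: [[0.704, 0.711, 0.004], [0.711, -0.704, 0.002], [0.004, 0.001, -1.0]]
ft_force: [0.6, 0.0, 6.1]
grip_width: 0.701
gripper_force: 31.5
```

Emit:
arm_command([
  {"tx": 0,"ty": 0,"tz": 10,"wx": 0,"wy": 0,"wz": 0,"fingers": -1},
  {"tx": 0,"ty": 0,"tz": 30,"wx": 0,"wy": 0,"wz": 0,"fingers": -1},
  {"tx": 0,"ty": 0,"tz": 60,"wx": 0,"wy": 0,"wz": 0,"fingers": -1},
  {"tx": 0,"ty": 0,"tz": 90,"wx": 0,"wy": 0,"wz": 0,"fingers": -1},
  {"tx": 0,"ty": 0,"tz": 110,"wx": 0,"wy": 0,"wz": 0,"fingers": -1},
  {"tx": 0,"ty": 0,"tz": 110,"wx": 0,"wy": 0,"wz": 0,"fingers": -1},
])

```text
t: 19.48
eef_pos: [0.5996, 0.375, 0.1579]
eef_rot: [[0.704, 0.711, 0.005], [0.711, -0.704, 0.002], [0.005, 0.002, -1.0]]
ft_force: [-0.8, -0.7, -0.9]
grip_width: 0.696
gripper_force: 33.2
```

Emit:
arm_command([
  {"tx": -3,"ty": -12,"tz": 5,"wx": 0,"wy": 0,"wz": -1,"fingers": -1},
  {"tx": -9,"ty": -38,"tz": 10,"wx": 0,"wy": 0,"wz": -3,"fingers": -1},
  {"tx": -17,"ty": -74,"tz": 10,"wx": 0,"wy": 0,"wz": -7,"fingers": -1},
  {"tx": -27,"ty": -114,"tz": 10,"wx": 0,"wy": 0,"wz": -11,"fingers": -1},
  {"tx": -37,"ty": -155,"tz": 10,"wx": 0,"wy": 0,"wz": -15,"fingers": -1},
  {"tx": -46,"ty": -196,"tz": 10,"wx": 0,"wy": 0,"wz": -19,"fingers": -1},
  {"tx": -56,"ty": -237,"tz": 10,"wx": 0,"wy": 0,"wz": -23,"fingers": -1},
  {"tx": -66,"ty": -278,"tz": 10,"wx": 0,"wy": 0,"wz": -27,"fingers": -1},
  {"tx": -76,"ty": -319,"tz": 10,"wx": 0,"wy": 0,"wz": -31,"fingers": -1},
  {"tx": -85,"ty": -360,"tz": 10,"wx": 0,"wy": 0,"wz": -35,"fingers": -1},
  {"tx": -95,"ty": -401,"tz": 10,"wx": 0,"wy": 0,"wz": -39,"fingers": -1},
  {"tx": -103,"ty": -436,"tz": 10,"wx": 0,"wy": 0,"wz": -42,"fingers": -1},
])

```text
t: 20.98
eef_pos: [0.4928, -0.0632, 0.1632]
eef_rot: [[0.999, 0.054, -0.004], [0.054, -0.999, 0.001], [-0.004, -0.001, -1.0]]
ft_force: [-0.5, -0.1, -0.1]
grip_width: 0.698
gripper_force: 33.3
```

Emit:
arm_command([
  {"tx": -5,"ty": -20,"tz": 0,"wx": 0,"wy": 0,"wz": -1,"fingers": -1},
  {"tx": -7,"ty": -29,"tz": 0,"wx": 0,"wy": 0,"wz": -1,"fingers": -1},
  {"tx": -7,"ty": -29,"tz": 0,"wx": 0,"wy": 0,"wz": -1,"fingers": -1},
  {"tx": -7,"ty": -29,"tz": -20,"wx": 0,"wy": 0,"wz": -1,"fingers": -1},
  {"tx": -7,"ty": -29,"tz": -50,"wx": 0,"wy": 0,"wz": -1,"fingers": -1},
  {"tx": -7,"ty": -29,"tz": -68,"wx": 0,"wy": 0,"wz": -1,"fingers": -1},
  {"tx": -7,"ty": -29,"tz": -72,"wx": 0,"wy": 0,"wz": -1,"fingers": -1},
  {"tx": -7,"ty": -29,"tz": -72,"wx": 0,"wy": 0,"wz": -1,"fingers": -1},
])

```text
t: 21.98
eef_pos: [0.4883, -0.0902, 0.0929]
eef_rot: [[0.999, 0.041, -0.0], [0.041, -0.999, 0.0], [-0.0, -0.0, -1.0]]
ft_force: [-0.7, 0.5, -0.7]
grip_width: 0.701
gripper_force: 33.3
```

```bash
python3 wr.py w10
```

```text
22.02 [ 0.4889 -0.0905  0.0935] 2.32
```

View pics/w10.png

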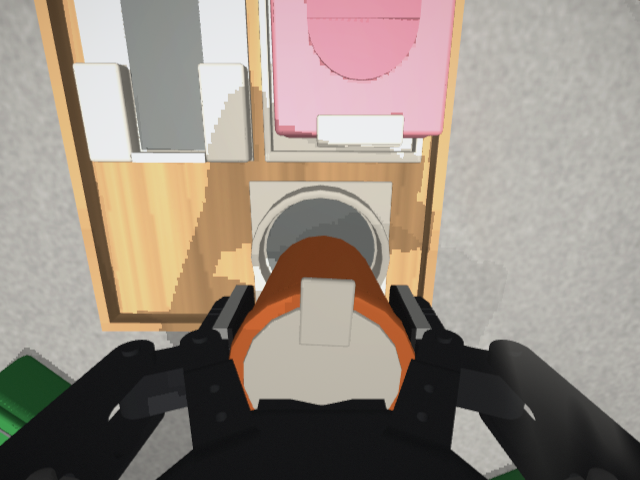

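The cup is above the well. The well's foot has its far corners at (250,182) and (391,182), and the ring's far outer rim is at about (320,187). The tiers still look square.

Run:
```python
from meas import *
cal=np.load('w10.npy',allow_pickle=True).item()
for z in (.006,.010):
    p=[onz(cal,u,182,z)[:2]*1000 for u in(250,391)];print(z,p,np.linalg.norm(p[0]-p[1]),np.mean(p,0)-43*np.array([.9992,.04]))
for z in(.021,.026):print(z,onz(cal,320,187,z)[:2]*1000-np.array([41,1.6]),onz(cal,252,245,z)[:2]*1000,onz(cal,389,245,z)[:2]*1000)
```

```text
0.006 [array([530.27224934, -45.72732732]), array([ 533.72549145, -130.19043596])] 84.53367141166054 [489.0332704  -89.67888164]
0.01 [array([530.88044597, -46.53583175]), array([ 534.26681368, -129.36325434])] 82.89661885521797 [489.60802982 -89.66954305]
0.021 [490.35671718 -89.36398303] [495.59546099 -49.22756207] [ 498.8949909  -129.57322907]
0.026 [491.14818885 -89.35648307] [497.32039879 -50.22596759] [ 500.533802   -128.47439398]
```

Emit:
arm_command([
  {"tx": 1,"ty": 1,"tz": -10,"wx": 0,"wy": 0,"wz": 0,"fingers": -1},
  {"tx": 1,"ty": 1,"tz": -22,"wx": 0,"wy": 0,"wz": 0,"fingers": -1},
  {"tx": 1,"ty": 1,"tz": -30,"wx": 0,"wy": 0,"wz": 0,"fingers": -1},
  {"tx": 1,"ty": 1,"tz": -34,"wx": 0,"wy": 0,"wz": 0,"fingers": -1},
  {"tx": 1,"ty": 1,"tz": -36,"wx": 0,"wy": 0,"wz": 0,"fingers": -1},
  {"tx": 1,"ty": 1,"tz": -37,"wx": 0,"wy": 0,"wz": 0,"fingers": -1},
  {"tx": 1,"ty": 1,"tz": -38,"wx": 0,"wy": 0,"wz": 0,"fingers": -1},
  {"tx": 1,"ty": 1,"tz": -38,"wx": 0,"wy": 0,"wz": 0,"fingers": -1},
])

```text
t: 23.02
eef_pos: [0.4901, -0.0898, 0.0565]
eef_rot: [[0.999, 0.04, 0.001], [0.04, -0.999, 0.0], [0.001, -0.0, -1.0]]
ft_force: [-3.0, 1.4, 7.7]
grip_width: 0.697
gripper_force: 31.4
```

Emit:
arm_command([
  {"tx": 0,"ty": 0,"tz": 0.5,"wx": 0,"wy": 0,"wz": 0,"fingers": 0.9},
  {"tx": 0,"ty": 0,"tz": 0.5,"wx": 0,"wy": 0,"wz": 0,"fingers": 0.9},
  {"tx": 0,"ty": 0,"tz": 0.5,"wx": 0,"wy": 0,"wz": 0,"fingers": 0.9},
  {"tx": 0,"ty": 0,"tz": 0.5,"wx": 0,"wy": 0,"wz": 0,"fingers": 0.9},
  {"tx": 0,"ty": 0,"tz": 25,"wx": 0,"wy": 0,"wz": 0,"fingers": 0.9},
  {"tx": 0,"ty": 0,"tz": 60,"wx": 0,"wy": 0,"wz": 0,"fingers": 0.9},
  {"tx": 0,"ty": 0,"tz": 110,"wx": 0,"wy": 0,"wz": 0,"fingers": 0.9},
  {"tx": -2,"ty": 50,"tz": 140,"wx": 0,"wy": 0,"wz": -1,"fingers": 0.5},
  {"tx": -4,"ty": 110,"tz": 140,"wx": 0,"wy": 0,"wz": -2,"fingers": 0},
  {"tx": -6,"ty": 170,"tz": 140,"wx": 0,"wy": 0,"wz": -3,"fingers": 0},
  {"tx": -8,"ty": 230,"tz": 140,"wx": 0,"wy": 0,"wz": -5,"fingers": 0},
  {"tx": -10,"ty": 290,"tz": 140,"wx": 0,"wy": 0,"wz": -7.3,"fingers": 0},
])

```text
t: 24.52
eef_pos: [0.4789, 0.2021, 0.1949]
eef_rot: [[0.996, -0.089, 0.001], [-0.089, -0.996, 0.0], [0.001, -0.0, -1.0]]
ft_force: [0.1, 0.0, -0.9]
grip_width: 0.499
gripper_force: 0.0
```

Emit:
arm_command([
  {"tx": -1,"ty": 71,"tz": 0,"wx": 0,"wy": 0,"wz": 0,"fingers": 0},
  {"tx": -1,"ty": 71,"tz": 0,"wx": 0,"wy": 0,"wz": 0,"fingers": 0},
  {"tx": -1,"ty": 71,"tz": 0,"wx": 0,"wy": 0,"wz": 0,"fingers": 0},
  {"tx": -1,"ty": 71,"tz": 0,"wx": 0,"wy": 0,"wz": 0,"fingers": 0},
])

```text
t: 25.02
eef_pos: [0.4782, 0.2698, 0.1945]
eef_rot: [[0.996, -0.089, -0.001], [-0.089, -0.996, -0.001], [-0.001, 0.001, -1.0]]
ft_force: [0.0, -0.1, 0.1]
grip_width: 0.5
gripper_force: 0.0
```

```bash
python3 wr.py w11
```

```text
25.07 [0.4783 0.2697 0.1946] -5.14
```

View pics/w11.png

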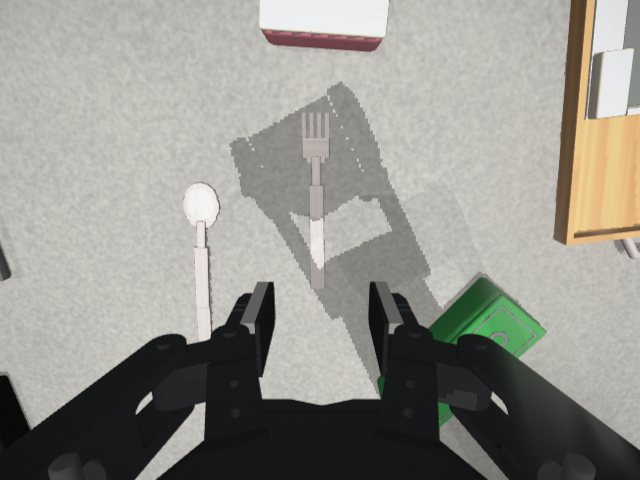

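The wrist view shows the four-tined fork, with its tines ending at (316,113) and its handle at (317.5,289). The spoon is to the left and well clear.

Run:
```python
from meas import *
cal=np.load('w11.npy',allow_pickle=True).item()
a=onz(cal,316,113,.007)[:2]*1000;b=onz(cal,317.5,289,.006)[:2]*1000;d=a-b
m=(a+b)/2;print(a,b,np.linalg.norm(d),np.degrees(np.arctan2(d[1],d[0])),'c',m,'grip -10',m-10*d/np.linalg.norm(d))
```

```text
[565.48755262 266.29958051] [402.81080841 280.10286214] 163.26130494624638 -4.849986005261503 c [484.14918051 273.20122133] grip -10 [474.18498574 274.04669305]
```

Emit:
arm_command([
  {"tx": -3.8,"ty": 3.5,"tz": -40,"wx": 0,"wy": 0,"wz": 0.3,"fingers": -0.4},
  {"tx": -3.8,"ty": 3.5,"tz": -80,"wx": 0,"wy": 0,"wz": 0.3,"fingers": -0.4},
  {"tx": -3.8,"ty": 3.5,"tz": -120,"wx": 0,"wy": 0,"wz": 0.3,"fingers": -0.4},
  {"tx": -3.8,"ty": 3.5,"tz": -145,"wx": 0,"wy": 0,"wz": 0.3,"fingers": -0.4},
  {"tx": -3.8,"ty": 3.5,"tz": -158,"wx": 0,"wy": 0,"wz": 0.3,"fingers": -0.4},
  {"tx": -3.8,"ty": 3.5,"tz": -164,"wx": 0,"wy": 0,"wz": 0.3,"fingers": -0.4},
  {"tx": -3.8,"ty": 3.5,"tz": -167,"wx": 0,"wy": 0,"wz": 0.3,"fingers": -0.4},
  {"tx": -3.8,"ty": 3.5,"tz": -169,"wx": 0,"wy": 0,"wz": 0.3,"fingers": -0.4},
  {"tx": -3.8,"ty": 3.5,"tz": -170,"wx": 0,"wy": 0,"wz": 0.3,"fingers": -0.4},
  {"tx": -3.8,"ty": 3.5,"tz": -170,"wx": 0,"wy": 0,"wz": 0.3,"fingers": -0.4},
], squeeze=30)

```text
t: 26.32
eef_pos: [0.4746, 0.275, 0.0251]
eef_rot: [[0.997, -0.082, 0.001], [-0.082, -0.997, 0.0], [0.001, -0.0, -1.0]]
ft_force: [-0.6, -0.2, 0.5]
grip_width: 0.303
gripper_force: 0.0
```

Emit:
arm_command([
  {"tx": 0,"ty": -1,"tz": 0,"wx": 0,"wy": 0,"wz": 0,"fingers": -0.6},
  {"tx": 0,"ty": -1,"tz": 0,"wx": 0,"wy": 0,"wz": 0,"fingers": -1},
  {"tx": 0,"ty": -1,"tz": 0,"wx": 0,"wy": 0,"wz": 0,"fingers": -1},
  {"tx": 0,"ty": -1,"tz": 0,"wx": 0,"wy": 0,"wz": 0,"fingers": -1},
  {"tx": 0,"ty": -1,"tz": 0,"wx": 0,"wy": 0,"wz": 0,"fingers": -1},
])

```text
t: 26.95
eef_pos: [0.4745, 0.2738, 0.0251]
eef_rot: [[0.997, -0.082, 0.0], [-0.082, -0.997, -0.0], [0.0, 0.0, -1.0]]
ft_force: [-0.5, -0.3, 4.1]
grip_width: 0.139
gripper_force: 31.0
```

Emit:
arm_command([
  {"tx": 0,"ty": 0,"tz": 10,"wx": 0,"wy": 0,"wz": 0,"fingers": -1},
  {"tx": 0,"ty": 0,"tz": 35,"wx": 0,"wy": 0,"wz": 0,"fingers": -1},
  {"tx": 0,"ty": 0,"tz": 70,"wx": 0,"wy": 0,"wz": 0,"fingers": -1},
  {"tx": 0,"ty": 0,"tz": 110,"wx": 0,"wy": 0,"wz": 0,"fingers": -1},
  {"tx": 0,"ty": 0,"tz": 130,"wx": 0,"wy": 0,"wz": 0,"fingers": -1},
  {"tx": 0,"ty": 0,"tz": 130,"wx": 0,"wy": 0,"wz": 0,"fingers": -1},
])

```text
t: 27.7
eef_pos: [0.476, 0.2745, 0.1573]
eef_rot: [[0.997, -0.082, 0.005], [-0.082, -0.997, 0.002], [0.005, -0.003, -1.0]]
ft_force: [-0.2, 0.5, -1.1]
grip_width: 0.137
gripper_force: 30.6
```

```bash
python3 wr.py w12
python3 - <<'E'
from meas import *
cal=np.load('w12.npy',allow_pickle=True).item()
im=cv2.imread('pics/w12.png');a=im[60:300,280:370].astype(int);d=(im.astype(int).max(2)-im.min(2))
s=ctrl.sense();p=s['eef_pos'];R=s['eef_rot'];print(s['ft_force'],s['grip_width'])
for f in(72.5,92.5):
    print('expected tine tip px if TCP at fork %.1f'%(f-82.5), px(cal,p+R@[f/1000,0,0]+[0,0,-.0251+.006]))
g=cv2.cvtColor(im,cv2.COLOR_BGR2GRAY)
e=cv2.Canny(g,60,150)[60:260,290:350]
print([(r+60,(np.where(e[r])[0]+290).tolist()) for r in range(0,200,6) if e[r].any()])
E
```

```text
27.75 [0.4747 0.274  0.1554] -4.73
[-0.28840318 -0.20172391 -0.34860957] 0.13518261336572007
expected tine tip px if TCP at fork -10.0 [322.67729171 136.06413647]
expected tine tip px if TCP at fork 10.0 [322.74630787  80.91867478]
[(84, [290, 299, 308, 317, 320, 321, 322, 325, 334, 343]), (90, [291, 299, 302, 307, 317, 320, 325, 335, 342]), (96, [291, 300, 302, 308, 317, 320, 323, 334, 342, 348]), (102, [291, 299, 302, 306, 307, 318, 325, 334, 342, 348]), (108, [291, 301, 302, 303, 305, 308, 317, 325, 334, 335, 336, 342, 349]), (114, [291, 300, 308, 317, 325, 334, 337, 339, 343, 348, 349]), (120, [291, 300, 308, 317, 325, 334, 342]), (126, [292, 300, 308, 317, 325, 334, 343]), (132, [292, 300, 309, 317, 325, 334, 342]), (138, [293]), (144, [293]), (150, [293]), (156, [293]), (162, [293, 349]), (168, [293, 349]), (174, [293, 349]), (180, [301, 302, 311, 313, 329, 332, 341, 348]), (186, [302, 311, 313, 330, 332, 341]), (192, [311, 313, 330, 332]), (198, [311, 313, 330, 332]), (204, [311, 313, 330, 332]), (210, [311, 313, 330, 332]), (216, [311, 313, 330, 332]), (222, [311, 313, 330, 332, 342, 343, 344, 345, 346]), (228, [313, 330, 336]), (234, [291, 306, 307, 313, 331, 332, 333, 334]), (240, [294, 305, 337]), (246, [297, 306, 337]), (252, [301, 302, 306, 337]), (258, [303, 304, 306, 337])]
```

Emit:
arm_command([
  {"tx": 7,"ty": -12,"tz": 0,"wx": 0,"wy": 0,"wz": 0,"fingers": -1},
  {"tx": 22,"ty": -40,"tz": 0,"wx": 0,"wy": 0,"wz": 1,"fingers": -1},
  {"tx": 40,"ty": -73,"tz": 0,"wx": 0,"wy": 0,"wz": 2,"fingers": -1},
  {"tx": 58,"ty": -106,"tz": 0,"wx": 0,"wy": 0,"wz": 3,"fingers": -1},
  {"tx": 76,"ty": -139,"tz": 0,"wx": 0,"wy": 0,"wz": 4,"fingers": -1},
  {"tx": 94,"ty": -172,"tz": 0,"wx": 0,"wy": 0,"wz": 5,"fingers": -1},
  {"tx": 112,"ty": -205,"tz": 0,"wx": 0,"wy": 0,"wz": 6,"fingers": -1},
  {"tx": 130,"ty": -238,"tz": 0,"wx": 0,"wy": 0,"wz": 6.5,"fingers": -1},
  {"tx": 145,"ty": -265,"tz": 0,"wx": 0,"wy": 0,"wz": 7,"fingers": -1},
  {"tx": 151,"ty": -276,"tz": 0,"wx": 0,"wy": 0,"wz": 7,"fingers": -1},
  {"tx": 151,"ty": -276,"tz": 0,"wx": 0,"wy": 0,"wz": 7,"fingers": -1},
  {"tx": 151,"ty": -276,"tz": 0,"wx": 0,"wy": 0,"wz": 7,"fingers": -1},
])

```text
t: 29.25
eef_pos: [0.6245, -0.0014, 0.1541]
eef_rot: [[0.999, 0.04, -0.002], [0.04, -0.999, 0.001], [-0.002, -0.001, -1.0]]
ft_force: [0.5, 0.6, -1.0]
grip_width: 0.138
gripper_force: 30.6
```

Emit:
arm_command([
  {"tx": 0,"ty": 0,"tz": -20,"wx": 0,"wy": 0,"wz": 0,"fingers": -1},
  {"tx": 0,"ty": 0,"tz": -50,"wx": 0,"wy": 0,"wz": 0,"fingers": -1},
  {"tx": 0,"ty": 0,"tz": -80,"wx": 0,"wy": 0,"wz": 0,"fingers": -1},
  {"tx": 0,"ty": 0,"tz": -95,"wx": 0,"wy": 0,"wz": 0,"fingers": -1},
  {"tx": 0,"ty": 0,"tz": -95,"wx": 0,"wy": 0,"wz": 0,"fingers": -1},
  {"tx": 0,"ty": 0,"tz": -95,"wx": 0,"wy": 0,"wz": 0,"fingers": -1},
])

```text
t: 30.0
eef_pos: [0.6263, -0.0021, 0.0608]
eef_rot: [[0.999, 0.04, 0.002], [0.04, -0.999, -0.0], [0.002, 0.0, -1.0]]
ft_force: [-0.1, -0.1, 0.1]
grip_width: 0.14
gripper_force: 30.6
```

```bash
python3 wr.py w13
python3 - <<'E'
from meas import *
cal=np.load('w13.npy',allow_pickle=True).item()
im=cv2.imread('pics/w13.png');g=cv2.cvtColor(im,cv2.COLOR_BGR2GRAY)
print(ctrl.sense()['ft_force'])
for f in((636,-1.8),):
    for dx,dy in((90,20),(90,-20),(90,0),(95,44),(95,-44)):
        t=np.radians(2.2);q=np.array([f[0]+dx*np.cos(t)-dy*np.sin(t),f[1]+dx*np.sin(t)+dy*np.cos(t)])/1000
        print(dx,dy,px(cal,[*q,.021 if abs(dy)>40 else .009]))
E
```

```text
30.05 [ 0.6267 -0.0022  0.0613] 2.28
[ 0.29253687  0.87988628 -0.1274298 ]
90 20 [277.67757477  70.16035403]
90 -20 [365.44497904  70.32376098]
90 0 [321.56174409  70.24205837]
95 44 [216.36684396  52.09878666]
95 -44 [426.80202805  52.49149491]
```

View pics/w13.png

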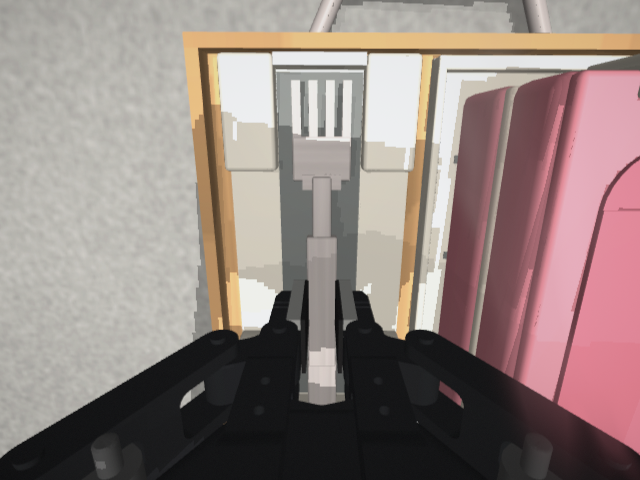

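The fork, tines up, is centred over the lane: lane edges at columns 277 and 365, as predicted, and the fork at column 321. The stacked tiers are visible on the right. Lowering the fork.

Emit:
arm_command([
  {"tx": 0,"ty": 0,"tz": -10,"wx": 0,"wy": 0,"wz": 0,"fingers": -1},
  {"tx": 0,"ty": 0,"tz": -18,"wx": 0,"wy": 0,"wz": 0,"fingers": -1},
  {"tx": 0,"ty": 0,"tz": -23,"wx": 0,"wy": 0,"wz": 0,"fingers": -1},
  {"tx": 0,"ty": 0,"tz": -25,"wx": 0,"wy": 0,"wz": 0,"fingers": -1},
  {"tx": 0,"ty": 0,"tz": -26.5,"wx": 0,"wy": 0,"wz": 0,"fingers": -1},
  {"tx": 0,"ty": 0,"tz": -27.5,"wx": 0,"wy": 0,"wz": 0,"fingers": -1},
  {"tx": 0,"ty": 0,"tz": -27.5,"wx": 0,"wy": 0,"wz": 0,"fingers": -1},
])

```text
t: 30.92
eef_pos: [0.6248, -0.0022, 0.034]
eef_rot: [[0.999, 0.04, -0.003], [0.04, -0.999, 0.0], [-0.003, -0.0, -1.0]]
ft_force: [-4.6, -0.1, 9.1]
grip_width: 0.139
gripper_force: 31.6
```

Contact as expected. Opening part-way (the box is 65 mm away), lifting, and backing off for a final check.

Emit:
arm_command([
  {"tx": 0,"ty": 0,"tz": 0.5,"wx": 0,"wy": 0,"wz": 0,"fingers": -0.2},
  {"tx": 0,"ty": 0,"tz": 0.5,"wx": 0,"wy": 0,"wz": 0,"fingers": -0.2},
  {"tx": 0,"ty": 0,"tz": 0.5,"wx": 0,"wy": 0,"wz": 0,"fingers": -0.2},
  {"tx": 0,"ty": 0,"tz": 0.5,"wx": 0,"wy": 0,"wz": 0,"fingers": -0.2},
  {"tx": 0,"ty": 0,"tz": 20,"wx": 0,"wy": 0,"wz": 0,"fingers": -0.2},
  {"tx": 0,"ty": 0,"tz": 60,"wx": 0,"wy": 0,"wz": 0,"fingers": -0.2},
  {"tx": 0,"ty": 0,"tz": 120,"wx": 0,"wy": 0,"wz": 0,"fingers": -0.2},
  {"tx": 0,"ty": 0,"tz": 180,"wx": 0,"wy": 0,"wz": 0,"fingers": -0.2},
  {"tx": 0,"ty": 0,"tz": 220,"wx": 0,"wy": 0,"wz": 0,"fingers": -0.2},
  {"tx": -60,"ty": 20,"tz": 220,"wx": 0,"wy": 0,"wz": 0,"fingers": -0.2},
  {"tx": -100,"ty": 30,"tz": 220,"wx": 0,"wy": 0,"wz": 0,"fingers": -0.2},
  {"tx": -100,"ty": 30,"tz": 220,"wx": 0,"wy": 0,"wz": 0,"fingers": -0.2},
])

```text
t: 32.42
eef_pos: [0.5226, 0.0287, 0.2529]
eef_rot: [[0.999, 0.041, -0.001], [0.041, -0.999, 0.0], [-0.001, -0.0, -1.0]]
ft_force: [0.1, -1.3, 0.2]
grip_width: 0.399
gripper_force: 0.0
```

```bash
python3 wr.py w14
python3 - <<'E'
from meas import *
cal=np.load('w14.npy',allow_pickle=True).item();im=cv2.imread('pics/w14.png');H,S,V=cv2.split(cv2.cvtColor(im,cv2.COLOR_BGR2HSV))
t=np.radians(2.2);Rr=np.array([[np.cos(t),-np.sin(t)],[np.sin(t),np.cos(t)]])
p=((S>40)&((H>160)|(H<5))&(V>150)).astype(np.uint8)
# predicted outlines: deep top edge (z .053) and shallow top (z .087) and fork ends
for n,c,hx,hy,z in(('deep',(640.6,-97.5),80,31,.053),('shallow',(640.6,-97.5),80,31,.087),('fork',(636,-1.8),82.5,12,.016),('well',(490,-89.5),36,36,.025)):
    print(n,[px(cal,[*((np.array(c)+Rr@[a*hx,b*hy])/1000),z]).round().tolist() for a,b in((1,1),(1,-1),(-1,-1),(-1,1))])
b=cv2.imread('pics/top.png').astype(int);a=ctrl.snapshot('top')[:,:,::-1].astype(int);cv2.imwrite('pics/top3.png',a)
for n,(x0,y0,x1,y1) in(('spoon',(143,215,180,300)),('square',(192,125,255,185)),('tumbler',(445,135,490,178))):
    print(n,'changed px',(np.abs(a-b)[y0:y1,x0:x1].max(2)>40).sum())
# composite for the last look: wrist left
scene=ctrl.snapshot('scene')[:,:,::-1];s=cv2.resize(scene[220:370,190:370],None,fx=3.3,fy=3.3)
w=cv2.resize(im,(200*2,150*2));T=cv2.resize(cv2.imread('pics/top3.png')[110:280,300:430],None,fx=3,fy=3)
can=np.zeros((600,800,3),np.uint8);can[:480,:400]=T[:480,:][:, :390].shape and np.pad(T[:480,:390],((0,0),(0,10),(0,0)));can[:300,400:]=w;q=cv2.resize(s,(360,300));can[300:,400:760]=q;cv2.imwrite('pics/fin.png',can)
E
```

```text
32.48 [0.5247 0.0281 0.2536] 2.31
deep [[448.0, -28.0], [527.0, -28.0], [497.0, 176.0], [429.0, 176.0]]
shallow [[466.0, -49.0], [555.0, -49.0], [517.0, 182.0], [442.0, 181.0]]
fork [[348.0, -12.0], [375.0, -12.0], [367.0, 175.0], [344.0, 175.0]]
well [[400.0, 206.0], [470.0, 206.0], [461.0, 271.0], [395.0, 271.0]]
spoon changed px 0
square changed px 0
tumbler changed px 0[ WARN:0@1.117] global loadsave.cpp:1063 imwrite_ Unsupported depth image for selected encoder is fallbacked to CV_8U.
```

View pics/fin.png

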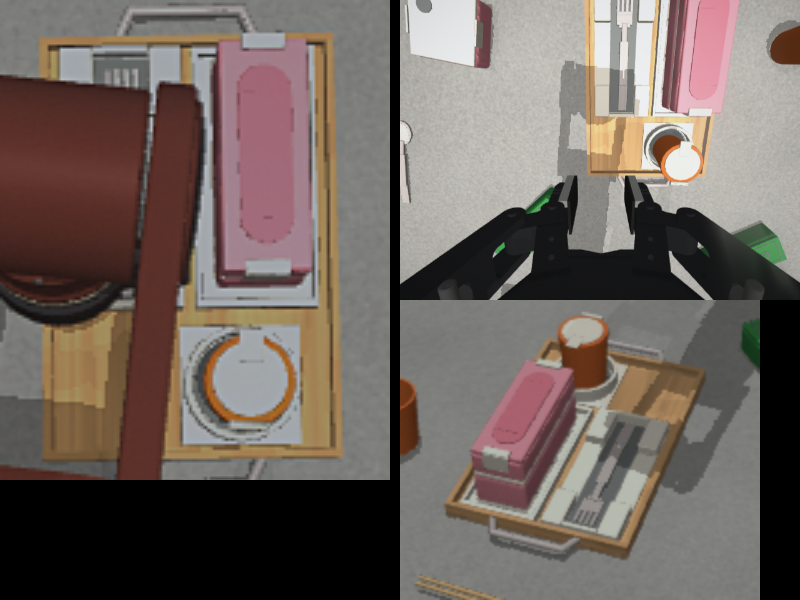

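The final views show the two tiers stacked squarely in the cradle and the cup standing upright in the well. The fork lies tines up in the lane, and the spoon, tumbler and square box show no pixel change from the first picture. Handing in.

```bash
python3 -c "
from plant import ctrl
print(ctrl.job_done())"
```

```text
the job is handed in; nothing more can be done
None
```

The lunch set is packed in the carrier as asked and the job is handed in at about 33 s of robot time; the spoon, tumbler and square box were not moved.

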